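# Park the tall polishing arbor

## Task

Pick up the tall polishing arbor standing on the bench and stand it upright in the empty well of the wooden arbor rack. It is slim and top-heavy: keep it upright all the way, carry it smoothly, and set it down on the floor of the well rather than dropping it, then let go. Leave the two short arbors where they stand.

Things in the scene. Friction and masses are not known exactly. Their poses are not given: they have to be found in the camera images.
- tall_arbor: Tall bare-steel arbor, 158 mm high, 0.36 to 0.56 kg, standing loose on the bench: foot 44 mm in diameter, 6 thick; shaft 12 in diameter; heavy round hub 40 in diameter, 34 high; on it a stub 11 in diameter, 10 high. The hub spans 114 to 148 mm above the underside; centre of mass about 100 mm up: it topples beyond about 12 degrees. Origin: centre of the foot's underside; z up the shaft.
- short_arbor: Short arbor of the same make, 89 mm high, standing loose on the bench near the tall one; leave it alone: foot 44 mm in diameter, 6 thick; shaft 12 in diameter; heavy round hub 40 in diameter, 34 high; on it a stub 11 in diameter, 10 high. The hub spans 45 to 79 mm above the underside. Origin: centre of the foot's underside; z up the shaft.
- racked_arbor: Another such short arbor, 89 mm high, standing in the rack's other well; leave it alone. Its top is 103 mm above the bench. Left of the rack, higher than this, the pointed spindle of the polishing motor sticks out to the right; carry clear of it. Origin: centre of the foot's underside; z up the shaft.
- empty_well (a point): Centre of the floor of the rack's empty well, 14 mm above the bench. The rack is a wooden board 90 x 190 x 24 mm fixed to the bench, with two round flat-bottomed wells 68 mm in diameter, 10 mm deep, with grey pads on their floors, centres 95 mm apart along the board. z up, y along the board away from the occupied well.

How it is judged:
By the outcome, as a careful person would: the job done as asked, in the order asked, and still so for the second after the job is handed in, with the robot touching nothing.
It also fails if it takes over 42 s, if anything falls off the work surface, if the arm or the gripper's body presses on something with over 40 N, if the wrist force passes 120 N, or if a joint passes its speed limit or range.

## Robot

A 6-joint arm with a two-finger parallel gripper is mounted at the origin on a cart in front of the work surface, level with it; the furniture and walls round the work are solid. World frame = base frame: x ahead of the robot, y to its left, z up, the work surface at z = 0. Lengths are in m, angles in rad, forces in N, time in s.
With the tool pointing down it reaches from about 0.325 to 0.775 m from the base axis. Payload 5.5 kg.
Tool frame: the origin (TCP) lies midway between the tips of the shut fingers; the grasp point (between the pads) lies bot.grip_depth behind it (bot.grip_depth is the distance from the TCP to the grasp point, in m); z points along the fingers, y is the line along which they close (so a half turn about z gives the same grasp; the last joint's range is limited). The gripper opens to 88 mm and grips with 3 to 60 N. Pads are 20 mm wide; open, the fingers measure 115 mm over their backs; the gripper's body (75 mm by 178 mm) begins 61 mm behind the grasp point.
Start: joints at [1.245, 0.091, 1.231, -0, 1.82, -0.057], TCP at [0.159, 0.578, 0.191] pointing down, gripper open.
Joint ranges: [-2.87, 2.87], [-0.86, 2.18], [0.17, 2.46], [-1.51, 4.65], [0.06, 2.69], [-2.65, 2.65]. Speed limits (rad/s): [2.57, 2.57, 3.01, 3.14, 3.14, 3.14].

## Interface

Orientations are given as [roll, pitch, yaw] about the fixed x, y, z axes, in that order (R = Rz(yaw) Ry(pitch) Rx(roll)).
In Python, from workcell import bot gives the robot as it stands.
- The arm moves only by the shell command python3 -m jog FILE [FORCE], which reads ROWS from the file FILE. ROWS is a JSON object whose key "segments" holds a list of rows, 1 to 20 of them, each of 5 numbers: dx, dy, dz in normalised numbers (1 is 1 m), then a turn about the tool's z in normalised numbers (1 is 2 rad), then the opening from 0.0 (shut) to 1.0 (fully open); each row is the pose to reach, as a shift and turn from the pose commanded when the command began, along the tool's axes at that moment; what a row does not reach only later rows make up. A row lasts 1/8 s, in which the tool goes at most 0.0625 m and 0.188 rad, less where a joint would pass 70% of its speed; a pose out of reach is approached as far as the arm can. The fingers move at their own pace and stop on an object; FORCE is the grip in N (left out, the last holds). Time passes only in rows, so rows that do not move let the fingers close. It prints the time, the measured TCP pose, the force, the opening and the grip force at its end. No shift or turn number may pass 1 either way. Input that does not fit is refused with a message, and nothing moves.
- bot.get_state(): the state, without advancing time (a new reading comes with each control period).
- bot.read_camera(name): name is "scene" or "side" or "wrist"; returns a dict with "img" (384x512x3 uint8, red, green, blue), "vfov" (degrees; the focal length in pixels is half the picture's height over the tangent of half this angle, whatever the lens; pixels are square), "cx", "cy" (the principal point, pixels), "k1" (the pictures are not rectified: a ray, as slopes to the right and down, at radius r is drawn at 1 + k1 r^2 times it, then the intrinsics apply), "rvec" (rotation vector, rad) and "tvec" (3), from world to camera coordinates, as OpenCV has them; the wrist camera has in their place "tool_from_camera" (4x4, takes a point from camera to tool coordinates, whose origin is the TCP and whose axes are the flange's). Camera axes: x right, y down, z forward; pixel columns grow to the right and rows downward; lengths in m; the calibration is good to about 2 mm. A picture is of the moment at which its call begins: read the wrist's pose just before it. There is no depth.
- bot.close_job(): hands the job in; it is judged then, once.
The state is a dict: "clock": time; "q": joint angles; "joint_velocities": joint speeds; "tau": joint torques, N m; "eef_pos": TCP position; "tcp_rot": TCP orientation; "wrist_force": force on the tool from outside, world axes, zero at the start; "moment": the same for the moment, N m; "grip_width": opening from 0.0 (shut) to 1.0 (fully open); "grasp_force": force on a finger pad.
Only numpy, scipy, OpenCV 4.12 (cv2) and the standard library are available. Lean on these libraries where they do the work, as an engineer would, in place of code of your own. Each camera call takes 0.05 s, during which the arm holds its last target. There are 200 camera calls.

## Working session

There is one attempt and no reset: what is moved stays moved. The work goes in short steps, Python scripts to look and compute and a shell command to move; the robot and the scene stay as the last step left them, time stands still between calls to the robot, and variables do not carry over. Pictures are saved under pics/ and viewed, at most 10 in all, crops included, and the job is handed in when it is done.

```bash
mkdir -p pics; cat > h.py <<'E'
import numpy as np, cv2
from workcell import bot
def cam(name):
    s=bot.get_state(); c=bot.read_camera(name); c['s']=s; return c
def save(c,fn): cv2.imwrite('pics/'+fn,c['img'][:,:,::-1])
def ray(c,u,v):
    h=c['img'].shape[0]; f=h/2/np.tan(np.radians(c['vfov'])/2)
    d=np.array([(u-c['cx'])/f,(v-c['cy'])/f]); p=d.copy()
    for _ in range(30): p=d/(1+c['k1']*(p@p))
    p=np.array([p[0],p[1],1.])
    if 'rvec' in c:
        R=cv2.Rodrigues(np.array(c['rvec'],float))[0]; t=np.array(c['tvec'],float).ravel()
        return -R.T@t, R.T@p
    T=np.array(c['tool_from_camera']); Rw=rot(c['s']['tcp_rot'])
    return np.array(c['s']['eef_pos'])+Rw@T[:3,3], Rw@T[:3,:3]@p
def rot(rpy):
    from scipy.spatial.transform import Rotation as Ro
    return Ro.from_euler('xyz',rpy).as_matrix()
def plane(c,u,v,z):
    o,d=ray(c,u,v); return o+d*(z-o[2])/d[2]
def tri(rs):
    A=0;b=0
    for o,d in rs:
        d=d/np.linalg.norm(d);M=np.eye(3)-np.outer(d,d);A=A+M;b=b+M@o
    x=np.linalg.solve(A,b); return x,[np.linalg.norm((np.eye(3)-np.outer(d,d)/(d@d))@(x-o)) for o,d in rs]
def proj(c,P):
    R=cv2.Rodrigues(np.array(c['rvec'],float))[0];X=R@np.array(P)+np.array(c['tvec']).ravel()
    x=X[:2]/X[2];h=c['img'].shape[0];f=h/2/np.tan(np.radians(c['vfov'])/2)
    return x*(1+c['k1']*(x@x))*f+[c['cx'],c['cy']]
E
python3 - <<'E'
from h import *
for n in ('scene','side','wrist'):
    c=cam(n); save(c,n+'0.png')
    print(n,c['vfov'],c['k1'],c.get('tvec'),ray(c,256,192))
s=bot.get_state();print(s['tcp_rot'],s['eef_pos'],bot.grip_depth,s['clock'],s['wrist_force'])
E
```

```text
scene 51.10654318076685 -0.08615572290144921 [0.2685765  0.41753826 0.47791637] (array([0.19793626, 0.16748879, 0.63847031]), array([ 0.36318689, -0.6124224 , -0.70224329]))
side 43.565903879234504 -0.1565472846523695 [0.29337841 0.29815353 0.43063377] (array([0.17163797, 0.32239093, 0.47646234]), array([ 0.37548818, -0.7561167 , -0.53609439]))
wrist 59.16519755084357 -0.025901701602176332 None (array([0.08059082, 0.60013328, 0.38286648]), array([ 0.30997738, -0.06785705, -0.94872425]))
[-3.14015836e+00 -9.56282300e-05  2.87277958e+00] [0.15927727 0.57820278 0.19060078] 0.0187 0.15 [ 0.20199769 -0.40049187  0.09673766]
```

View pics/scene0.png

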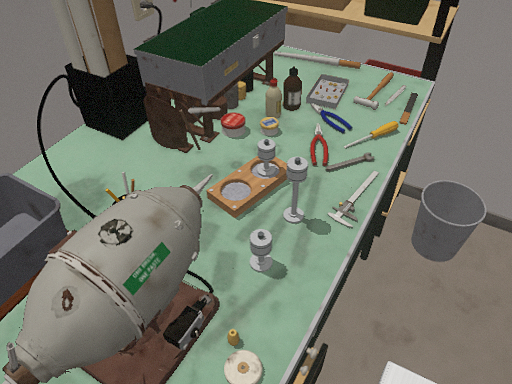

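View pics/side0.png

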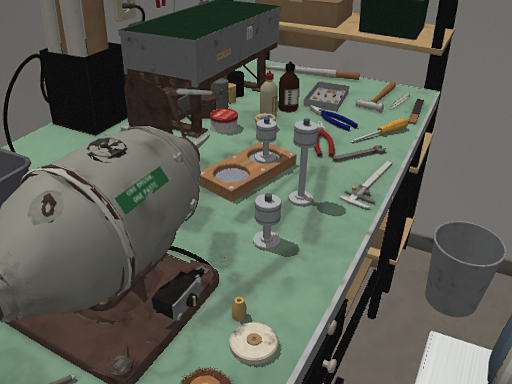

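View pics/wrist0.png

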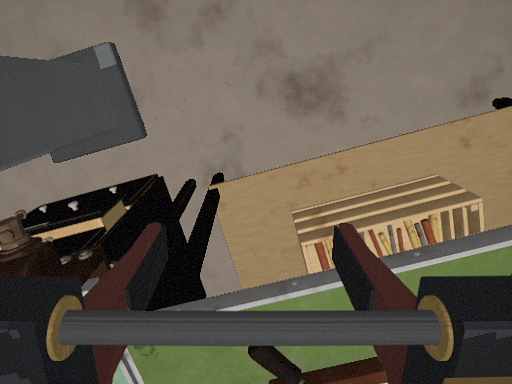

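The scene view shows the tall arbor with its hub at about (297,167) and foot at (293,214). The empty well is at (237,190), the racked arbor at (266,158), the short arbor at (260,250) and the spindle tip at (212,177). In the side view the tall hub is at (306,133), its foot at (301,198) and the well at (232,173). The wrist view shows neither the arbors nor the rack. I'll zoom in for precise pixels.

```bash
python3 - <<'E'
import cv2,numpy as np
a=cv2.imread('pics/scene0.png')[140:240,190:320];b=cv2.imread('pics/side0.png')[108:208,195:325]
o=[]
for im,(x0,y0) in ((a,(190,140)),(b,(195,108))):
    z=cv2.resize(im,None,fx=6,fy=6,interpolation=cv2.INTER_CUBIC)[:600]
    for k in range(0,130,10): cv2.line(z,(k*6,0),(k*6,8 if (x0+k)%50 else 20),(0,0,255),1); cv2.putText(z,str(x0+k),(k*6,30),0,.4,(0,0,255),1)
    for k in range(0,100,10): cv2.line(z,(0,k*6),(8,k*6),(0,0,255),1); cv2.putText(z,str(y0+k),(10,k*6+4),0,.4,(0,0,255),1)
    o.append(z)
cv2.imwrite('pics/z1.png',o[0]);cv2.imwrite('pics/z2.png',o[1])
E
```

```text
(no output)
```

View pics/z1.png

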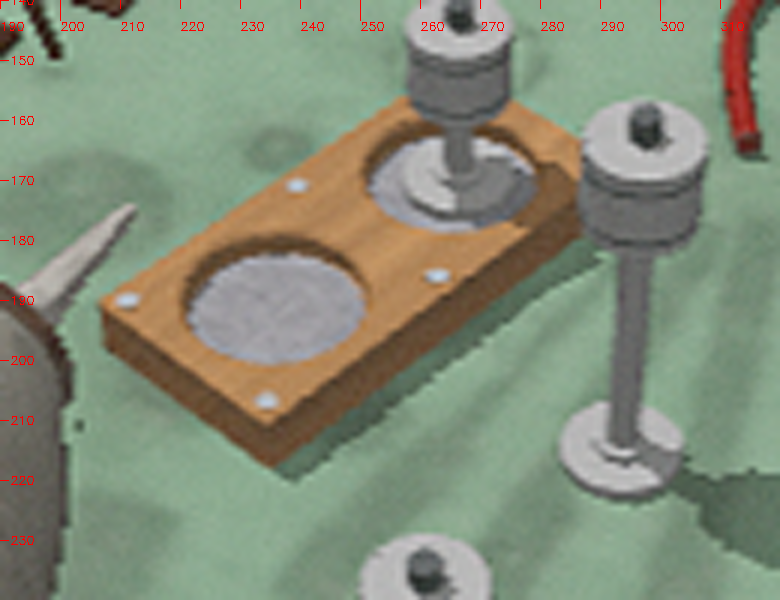

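View pics/z2.png

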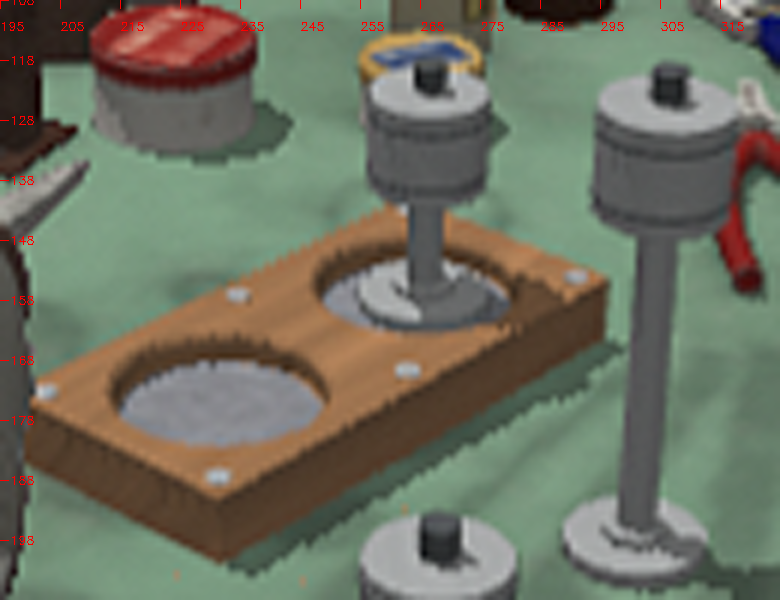

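Pixel estimates from the zooms, scene / side:
- Tall stub top: (297.5,158) / (306.8,119.5)
- Tall hub top: (297.4,163.5) / (306.2,125.3)
- Tall foot top: (293.7,214.3) / (300.8,197)
- Well rim: (235.8,189.9) / (231.5,173)
- Spindle tip: (212,174.5) / (209.5,135.5)

```bash
python3 - <<'E'
from h import *
np.set_printoptions(precision=4,suppress=True)
a=cam('scene');b=cam('side')
P=dict(stub=(297.5,158,306.8,119.5,.158),hub=(297.4,163.5,306.2,125.3,.148),foot=(293.7,214.3,300.8,197,.006),rim=(235.8,189.9,231.5,173,.024),
short=(261.2,233.7,268.3,194.7,.089),rack=(266.8,140.5,266.8,118.8,.103),spin=(212.2,174.5,209.5,135.5,.12),
cornerN=(190+270/6,140+425/6,195+220/6,108+500/6,.024),cornerR=(190+583/6,140+140/6+0,195+605/6,108+283/6,.024))
for k,(u,v,s,t,z) in P.items():
    x,e=tri([ray(a,u,v),ray(b,s,t)]); print(k,x,np.array(e),plane(a,u,v,z)[:2],plane(b,s,t,z)[:2])
# floor ellipses of well by mask (grey pad), intersect plane z=.014
s=bot.get_state(); print(rot(s['tcp_rot']))
E
```

```text
stub [ 0.4248 -0.3702  0.1553] [0.0003 0.0003] [ 0.4238 -0.3672] [ 0.4224 -0.3644]
hub [ 0.4222 -0.364   0.1477] [0.0003 0.0003] [ 0.4217 -0.3637] [ 0.4223 -0.3634]
foot [ 0.4217 -0.3639  0.0067] [0.0004 0.0004] [ 0.4216 -0.3646] [ 0.4225 -0.3649]
rim [ 0.5578 -0.3518  0.0247] [0.0005 0.0005] [ 0.5577 -0.3525] [ 0.559  -0.3529]
short [ 0.4219 -0.2241  0.0905] [0.0006 0.0006] [ 0.4219 -0.2253] [ 0.4235 -0.2262]
rack [ 0.5358 -0.4522  0.1009] [0.0004 0.0004] [ 0.5341 -0.4498] [ 0.5342 -0.4478]
spin [ 0.5506 -0.2685  0.1392] [0.0001 0.0001] [ 0.564  -0.2853] [ 0.5723 -0.3021]
cornerN [ 0.5279 -0.3     0.022 ] [0.0007 0.0007] [ 0.5261 -0.2987] [ 0.5271 -0.2972]
cornerR [ 0.4986 -0.5023  0.01  ] [0.0075 0.0075] [ 0.4995 -0.4869] [ 0.481 -0.477]
[[-0.9641  0.2655 -0.0003]
 [ 0.2655  0.9641 -0.0008]
 [ 0.     -0.0009 -1.    ]]
```

```bash
python3 - <<'E'
from h import *
np.set_printoptions(precision=3,suppress=True)
a=cam('scene');b=cam('side')
for k,(u,v,s,t) in dict(grille=(115,232,108,150),labTR=(170,242,161,165),labBL=(125,292,118,212),rust=(67,299,48,209),tipL=(15,360,5,305)).items():
    x,e=tri([ray(a,u,v),ray(b,s,t)]); print(k,x,np.array(e))
for k,(u,v) in dict(baseR=(218,300),baseB=(130,384),wheel=(243,365),standleg=(185,150),leg2=(220,138),tin=(233,135),blackbox=(105,135)).items(): print(k,plane(a,u,v,0))
for z in (.1,.2,.25): print(proj(a,(.3,0,z)))
E
```

```text
grille [ 0.542 -0.034  0.222] [0.001 0.001]
labTR [ 0.486 -0.07   0.198] [0.005 0.005]
labBL [0.489 0.016 0.184] [0.001 0.001]
rust [0.534 0.069 0.204] [0. 0.]
tipL [0.564 0.148 0.128] [0.017 0.017]
baseR [ 0.45  -0.117  0.   ]
baseB [0.487 0.078 0.   ]
wheel [ 0.35  -0.038  0.   ]
standleg [ 0.763 -0.434  0.   ]
leg2 [ 0.712 -0.519  0.   ]
tin [ 0.689 -0.546  0.   ]
blackbox [ 0.997 -0.381  0.   ]
[257.74  378.631]
[256.847 346.362]
[256.278 325.799]
```

The rows are not in the units I measure in: turns go in shares of 2 rad. I convert before sending: 1.74 rad is 0.87.

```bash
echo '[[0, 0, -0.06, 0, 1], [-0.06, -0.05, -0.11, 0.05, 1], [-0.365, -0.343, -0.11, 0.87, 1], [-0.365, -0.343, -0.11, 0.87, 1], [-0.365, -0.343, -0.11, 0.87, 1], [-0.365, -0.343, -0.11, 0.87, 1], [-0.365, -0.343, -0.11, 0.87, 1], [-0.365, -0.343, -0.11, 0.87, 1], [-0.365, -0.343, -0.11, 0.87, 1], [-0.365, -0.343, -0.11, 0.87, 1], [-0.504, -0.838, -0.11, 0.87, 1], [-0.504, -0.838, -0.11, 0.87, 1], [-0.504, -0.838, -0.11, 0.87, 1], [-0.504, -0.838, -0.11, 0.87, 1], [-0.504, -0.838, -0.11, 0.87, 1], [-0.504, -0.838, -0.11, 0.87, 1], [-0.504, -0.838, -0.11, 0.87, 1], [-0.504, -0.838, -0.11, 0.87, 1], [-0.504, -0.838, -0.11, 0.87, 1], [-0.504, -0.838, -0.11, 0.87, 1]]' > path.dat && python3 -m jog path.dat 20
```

```text
refused: ROWS must be an object with the rows under "segments". Nothing was moved.
```

The call was refused and nothing moved: it wants an object with the rows under "segments". Same move again in that form.

```bash
echo '{"segments": [[0, 0, -0.06, 0, 1], [-0.06, -0.05, -0.11, 0.05, 1], [-0.365, -0.343, -0.11, 0.87, 1], [-0.365, -0.343, -0.11, 0.87, 1], [-0.365, -0.343, -0.11, 0.87, 1], [-0.365, -0.343, -0.11, 0.87, 1], [-0.365, -0.343, -0.11, 0.87, 1], [-0.365, -0.343, -0.11, 0.87, 1], [-0.365, -0.343, -0.11, 0.87, 1], [-0.365, -0.343, -0.11, 0.87, 1], [-0.504, -0.838, -0.11, 0.87, 1], [-0.504, -0.838, -0.11, 0.87, 1], [-0.504, -0.838, -0.11, 0.87, 1], [-0.504, -0.838, -0.11, 0.87, 1], [-0.504, -0.838, -0.11, 0.87, 1], [-0.504, -0.838, -0.11, 0.87, 1], [-0.504, -0.838, -0.11, 0.87, 1], [-0.504, -0.838, -0.11, 0.87, 1], [-0.504, -0.838, -0.11, 0.87, 1], [-0.504, -0.838, -0.11, 0.87, 1]]}' > path.dat && python3 -m jog path.dat 20
python3 - <<'E'
from h import *
np.set_printoptions(precision=4,suppress=True)
c=cam('wrist');save(c,'w1.png');s=c['s'];R=rot(s['tcp_rot']);print(s['eef_pos'],s['q'],R)
print(R.T@(np.array([.422,-.364,.112])-s['eef_pos']))
T=np.array(c['tool_from_camera']);
for P in ((.422,-.364,.148),(.422,-.364,.158),(.558,-.3525,.024)):
    X=np.linalg.inv(T)@np.r_[R.T@(np.array(P)-s['eef_pos']),1];x=X[:2]/X[2];f=192/np.tan(np.radians(c['vfov'])/2);print(x*(1+c['k1']*x@x)*f+[c['cx'],c['cy']])
E
```

```text
clock: 2.85
eef_pos: [0.4225, -0.3636, 0.3009]
tcp_rot: [-3.14, -0.001, 1.132]
wrist_force: [0.5, 0.1, -0.2]
grip_width: 0.999
grasp_force: 0.0
[ 0.4225 -0.3636  0.3009] [-0.7718  0.0289  1.0991  0.0004  2.0151 -0.3324] [[ 0.4253  0.9051 -0.0008]
 [ 0.9051 -0.4253  0.0012]
 [ 0.0007 -0.0012 -1.    ]]
[-0.0008 -0.0001  0.1889]
[248.8166 162.3877]
[248.7907 164.6743]
[337.1131  91.4347]
```

View pics/w1.png

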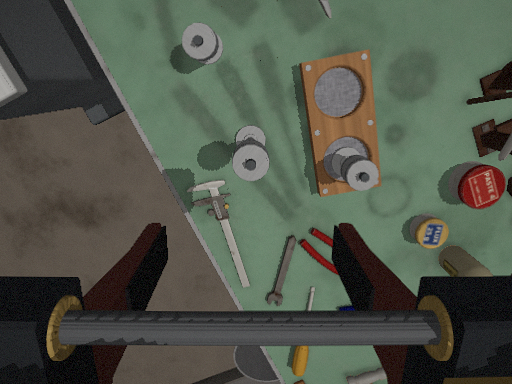

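The wrist view shows the tall hub at about (251,161), against a prediction of (248.8,162.4), and the well at (338,92), against (337,91.4). These agree to about 2 mm. I'll refine with circle fits.

```bash
python3 - <<'E'
from h import *
np.set_printoptions(precision=4,suppress=True)
c=cam('wrist');g=cv2.cvtColor(c['img'],cv2.COLOR_RGB2GRAY);hsv=cv2.cvtColor(c['img'],cv2.COLOR_RGB2HSV)
def blob(m,x,y):
    n,l,st,ce=cv2.connectedComponentsWithStats(m.astype('uint8'))
    d=[np.hypot(*(ce[i]-[x,y])) if st[i,4]>150 else 1e9 for i in range(1,n)];i=1+int(np.argmin(d))
    k=max(cv2.findContours((l==i).astype('uint8'),0,1)[0],key=cv2.contourArea)
    return cv2.minEnclosingCircle(k),cv2.fitEllipse(cv2.convexHull(k)),ce[i]
for nm,m,x,y,z in (('hub',(g>150)&(hsv[...,1]<40),251,161,.148),('well',(hsv[...,1]<45)&(g>90),338,92,.014)):
    ci,el,ce=blob(m,x,y);print(nm,ci,el,ce,plane(c,*el[0],z),plane(c,*ci[0],z))
cs=cv2.HoughCircles(cv2.medianBlur(g,3)[130:190,220:285],cv2.HOUGH_GRADIENT,1,30,param1=120,param2=12,minRadius=15,maxRadius=23)
print(cs)
E
```

```text
hub ((208.5, 186.5), 15.890348434448242) ((212.1493377685547, 188.3548583984375), (14.071268081665039, 38.53036880493164), 84.87564086914062) [210.5821 187.0796] [ 0.3745 -0.3725  0.148 ] [ 0.3719 -0.369   0.148 ]
well ((336.5, 92.5), 24.42344856262207) ((336.89752197265625, 92.69188690185547), (45.137020111083984, 48.53899383544922), 22.959352493286133) [336.802   92.6826] [ 0.56   -0.3544  0.014 ] [ 0.5596 -0.354   0.014 ]
[[[29.5 34.5 19.4]]]
```

```bash
echo '{"segments": [[0, 0.0005, 0.05, 0, 1], [0, 0.0005, 0.1, 0, 1], [0, 0.0005, 0.145, 0, 1], [0, 0.0005, 0.175, 0, 0.9], [0, 0.0005, 0.188, 0, 0.75], [0, 0.0005, 0.188, 0, 0.6], [0, 0.0005, 0.188, 0, 0.56], [0, 0.0005, 0.188, 0, 0.56]]}' > path.dat && python3 -m jog path.dat 25
python3 - <<'E'
from h import *
c=cam('scene');d=cam('side')
o=[cv2.resize(c['img'][110:250,220:360],None,fx=2.8,fy=2.8),cv2.resize(d['img'][80:220,230:370],None,fx=2.8,fy=2.8)]
cv2.imwrite('pics/g1.png',np.hstack(o)[:,:,::-1])
s=bot.get_state();print(s['eef_pos'],s['wrist_force'])
E
```

```text
clock: 3.95
eef_pos: [0.4238, -0.364, 0.1153]
tcp_rot: [3.139, 0.001, 1.133]
wrist_force: [0.2, -0.0, 0.2]
grip_width: 0.562
grasp_force: 0.0
[ 0.42352338 -0.36389407  0.11453358] [ 0.2740906   0.55591441 -0.02516977]
```

View pics/g1.png

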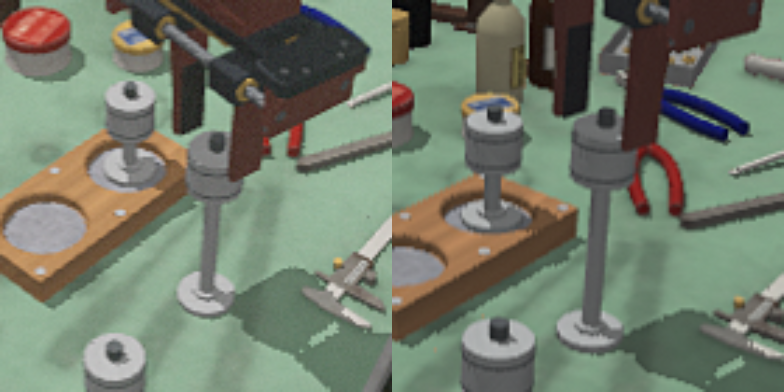

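The arbor is still upright between the fingers, with a small gap on each side. I'll close slowly.

```bash
echo '{"segments": [[0, 0, 0, 0, 0.53], [0, 0, 0, 0, 0.5], [0, 0, 0, 0, 0.48], [0, 0, 0, 0, 0.46], [0, 0, 0, 0, 0.44], [0, 0, 0, 0, 0.4], [0, 0, 0, 0, 0.3], [0, 0, 0, 0, 0.3], [0, 0, 0, 0, 0.3]]}' > path.dat && python3 -m jog path.dat 25
echo '{"segments": [[0, 0, -0.003, 0, 0.3], [0, 0, -0.01, 0, 0.3], [0, 0, -0.02, 0, 0.3], [0, 0, -0.035, 0, 0.3], [0, 0, -0.047, 0, 0.3], [0, 0, -0.05, 0, 0.3], [0, 0, -0.05, 0, 0.3], [0, 0, -0.05, 0, 0.3]]}' > path.dat && python3 -m jog path.dat 
python3 - <<'E'
from h import *
np.set_printoptions(precision=4,suppress=True)
c=cam('scene');d=cam('side')
o=[cv2.resize(c['img'][100:240,220:360],None,fx=2.8,fy=2.8),cv2.resize(d['img'][60:200,230:370],None,fx=2.8,fy=2.8)]
cv2.imwrite('pics/g2.png',np.hstack(o)[:,:,::-1])
s=bot.get_state();print(s['eef_pos'],s['wrist_force'],s['moment'])
E
```

```text
clock: 5.18
eef_pos: [0.4232, -0.3635, 0.1134]
tcp_rot: [3.142, -0.0, 1.133]
wrist_force: [0.5, 0.2, -0.1]
grip_width: 0.443
grasp_force: 25.0
clock: 6.18
eef_pos: [0.423, -0.3633, 0.1628]
tcp_rot: [-3.141, -0.0, 1.133]
wrist_force: [-0.9, 0.1, -4.3]
grip_width: 0.436
grasp_force: 25.0
[ 0.423  -0.3633  0.1627] [ 0.0776  0.0878 -4.1962] [-0.0966  0.0574 -0.0793]
```

View pics/g2.png

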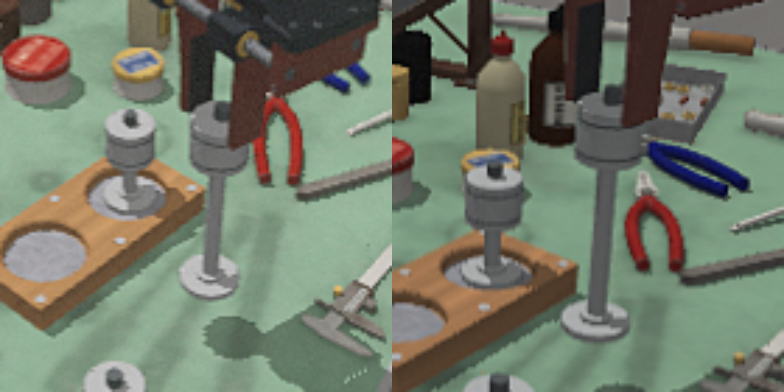

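The arbor is lifted and looks upright. Its foot is at about (294.6,198.9) in the scene view and (302.5,174.6) in the side view.

```bash
python3 - <<'E'
from h import *
np.set_printoptions(precision=4,suppress=True)
a=cam('scene');b=cam('side')
x,e=tri([ray(a,294.6,198.9),ray(b,302.5,174.6)]);print('foot top',x,e)
# foot & hub edges by plane check: hub front
s=bot.get_state();R=rot(s['tcp_rot']);print(R)
for w in ((.5585,-.353),):
    for h in (x[:2],np.array(s['eef_pos'][:2])): print(R.T@np.r_[np.array(w)-h,0])
E
```

```text
foot top [ 0.4219 -0.3632  0.0539] [np.float64(0.00015626309239250239), np.float64(0.00015626309239264393)]
[[ 0.4242  0.9056 -0.0006]
 [ 0.9056 -0.4242  0.0006]
 [ 0.0003 -0.0008 -1.    ]]
[ 0.0672  0.1194 -0.0001]
[ 0.0669  0.1183 -0.0001]
```

```bash
echo '{"segments": [[0.001, 0.002, 0, 0, 0.3], [0.003, 0.006, 0, 0, 0.3], [0.007, 0.012, 0, 0, 0.3], [0.012, 0.021, 0, 0, 0.3], [0.018, 0.032, 0, 0, 0.3], [0.025, 0.044, 0, 0, 0.3], [0.032, 0.057, 0, 0, 0.3], [0.039, 0.07, 0, 0, 0.3], [0.046, 0.082, 0, 0, 0.3], [0.053, 0.094, 0, 0, 0.3], [0.058, 0.104, 0, 0, 0.3], [0.062, 0.111, 0, 0, 0.3], [0.065, 0.116, 0, 0, 0.3], [0.067, 0.119, 0, 0, 0.3], [0.067, 0.119, 0, 0, 0.3], [0.067, 0.119, 0, 0, 0.3], [0.067, 0.119, 0, 0, 0.3]]}' > path.dat && python3 -m jog path.dat
python3 - <<'E'
from h import *
c=cam('scene');d=cam('side')
o=[]
for im,x,y in ((c['img'],180,100),(d['img'],180,60)):
    z=cv2.resize(im[y:y+140,x:x+100],None,fx=4,fy=4)
    for k in range(0,140,10): cv2.putText(z,str(y+k),(0,k*4+4),0,.35,(255,0,0),1)
    for k in range(0,100,20): cv2.putText(z,str(x+k),(k*4,10),0,.35,(255,0,0),1); cv2.line(z,(k*4,12),(k*4,18),(255,0,0),1)
    o.append(z)
cv2.imwrite('pics/g3.png',np.hstack(o)[:,:,::-1])
E
```

```text
clock: 8.5
eef_pos: [0.5591, -0.3534, 0.1636]
tcp_rot: [3.141, 0.0, 1.133]
wrist_force: [0.4, -0.0, -4.5]
grip_width: 0.438
grasp_force: 25.0
```

View pics/g3.png

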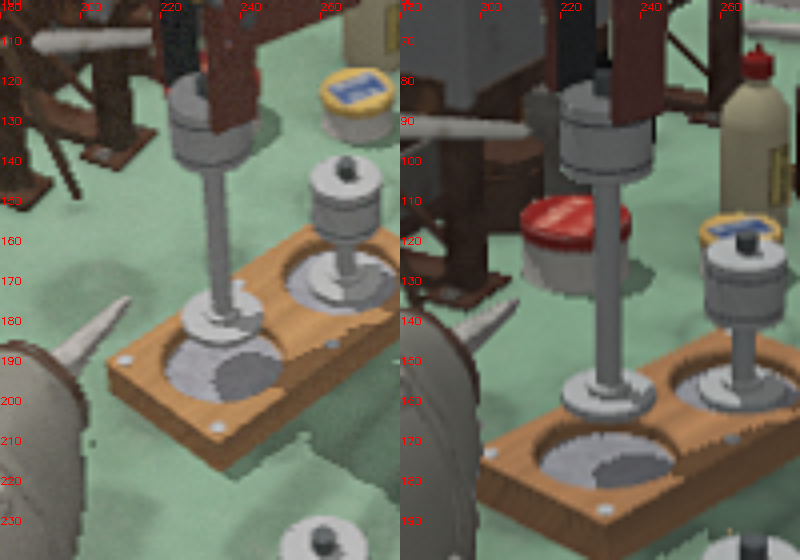

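The foot hangs over the empty well, at about (235.7,178.7) in the scene view and (232,158.5) in the side view. The arbor is vertical and clear of the spindle.

```bash
python3 - <<'E'
from h import *
a=cam('scene');b=cam('side')
print('foot top',tri([ray(a,235.7,178.7),ray(b,232,158.5)]))
E
echo '{"segments": [[0, 0, 0.002, 0, 0.3], [0, 0, 0.006, 0, 0.3], [0, 0, 0.012, 0, 0.3], [0, 0, 0.018, 0, 0.3], [0, 0, 0.024, 0, 0.3], [0, 0, 0.028, 0, 0.3], [0, 0, 0.031, 0, 0.3], [0, 0, 0.032, 0, 0.3], [0, 0, 0.032, 0, 0.3], [0, 0, 0.032, 0, 0.3]]}' > path.dat && python3 -m jog path.dat
```

```text
foot top (array([ 0.56020569, -0.35804916,  0.05196754]), [np.float64(0.0003409715714363455), np.float64(0.0003409715714364147)])
clock: 9.95
eef_pos: [0.5594, -0.3534, 0.1317]
tcp_rot: [3.141, 0.0, 1.133]
wrist_force: [0.7, -0.1, -3.8]
grip_width: 0.442
grasp_force: 25.0
```

```bash
echo '{"segments": [[0, 0, 0.001, 0, 0.3], [0, 0, 0.002, 0, 0.3], [0, 0, 0.003, 0, 0.3], [0, 0, 0.003, 0, 0.3]]}' > path.dat && python3 -m jog path.dat; echo '{"segments": [[0, 0, 0.0005, 0, 0.3], [0, 0, 0.001, 0, 0.3], [0, 0, 0.001, 0, 0.3]]}' > path.dat && python3 -m jog path.dat
```

```text
clock: 10.45
eef_pos: [0.5593, -0.3532, 0.1282]
tcp_rot: [-3.141, -0.0, 1.133]
wrist_force: [-0.5, 0.1, -3.8]
grip_width: 0.443
grasp_force: 25.0
clock: 10.82
eef_pos: [0.5594, -0.3533, 0.1275]
tcp_rot: [3.141, -0.0, 1.133]
wrist_force: [0.3, -0.2, -4.5]
grip_width: 0.442
grasp_force: 25.0
```

```bash
for i in 1; do echo '{"segments": [[0, 0, 0.0005, 0, 0.3], [0, 0, 0.001, 0, 0.3], [0, 0, 0.001, 0, 0.3]]}' > path.dat && python3 -m jog path.dat; done; echo '{"segments": [[0, 0, 0.0005, 0, 0.3], [0, 0, 0.0005, 0, 0.3], [0, 0, 0.0005, 0, 0.3]]}' > path.dat && python3 -m jog path.dat
```

```text
clock: 11.2
eef_pos: [0.5595, -0.3534, 0.1274]
tcp_rot: [3.14, 0.0, 1.133]
wrist_force: [-0.6, 0.7, 1.2]
grip_width: 0.443
grasp_force: 25.0
clock: 11.58
eef_pos: [0.5596, -0.3535, 0.1274]
tcp_rot: [3.14, 0.0, 1.133]
wrist_force: [-0.5, 1.0, 5.0]
grip_width: 0.438
grasp_force: 25.0
```

The wrist force went from −4.5 N to +5 N, so the foot is on the floor of the well. I'll release gently, open wide and check.

```bash
echo '{"segments": [[0, 0, -0.0005, 0, 0.43], [0, 0, -0.0005, 0, 0.45], [0, 0, -0.0005, 0, 0.47], [0, 0, -0.0005, 0, 0.49], [0, 0, -0.0005, 0, 0.52], [0, 0, -0.0005, 0, 0.6], [0, 0, -0.0005, 0, 0.75], [0, 0, -0.0005, 0, 0.9], [0, 0, -0.0005, 0, 0.9]]}' > path.dat && python3 -m jog path.dat 5
echo '{"segments": [[0, 0, -0.01, 0, 0.9], [0, 0, -0.03, 0, 0.9], [0, 0, -0.06, 0, 0.9], [0, 0, -0.1, 0, 0.9], [0, 0, -0.13, 0, 0.9], [-0.06, -0.06, -0.15, 0, 0.9], [-0.08, -0.08, -0.15, 0, 0.9], [-0.08, -0.08, -0.15, 0, 0.9]]}' > path.dat && python3 -m jog path.dat
python3 - <<'E'
from h import *
c=cam('scene');d=cam('side')
cv2.imwrite('pics/g4.png',np.hstack([cv2.resize(i[100:260,180:320],None,fx=2.8,fy=2.8) for i in (c['img'],d['img'])])[:,:,::-1])
E
```

```text
clock: 12.7
eef_pos: [0.5593, -0.3533, 0.1265]
tcp_rot: [3.142, 0.0, 1.133]
wrist_force: [-0.1, 0.8, 0.3]
grip_width: 0.887
grasp_force: 0.0
clock: 13.7
eef_pos: [0.4506, -0.3934, 0.2805]
tcp_rot: [3.137, 0.002, 1.129]
wrist_force: [-0.4, -0.9, 0.3]
grip_width: 0.902
grasp_force: 0.0
```

View pics/g4.png

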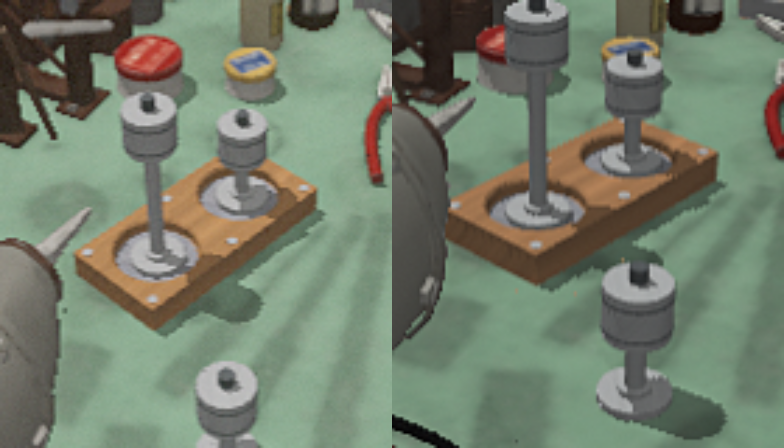

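The tall arbor stands upright inside the well, with its foot at about (157,255) in the left crop and (537,208) in the right. Both short arbors are where they were, and the gripper is clear.

```bash
echo '{"segments": [[0, 0, 0, 0, 0.9], [0, 0, 0, 0, 0.9], [0, 0, 0, 0, 0.9]]}' > path.dat && python3 -m jog path.dat; python3 -c "
from workcell import bot
print(bot.close_job())"
```

```text
clock: 14.18
eef_pos: [0.4536, -0.3914, 0.2759]
tcp_rot: [-3.141, -0.0, 1.134]
wrist_force: [0.3, 0.1, -0.4]
grip_width: 0.9
grasp_force: 0.0
the job is handed in; nothing more can be done
None
```

The tall arbor is standing upright on the floor of the empty well and released, with both short arbors left where they stood and the gripper clear; I handed the job in at about 14 s, and no verdict was returned.

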